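Sort the odds and ends of a bottling table

ROBOT

A 6-joint arm with a two-finger parallel gripper is mounted at the origin on the work surface. World frame = base frame: x ahead of the robot, y to its left, z up, the work surface at z = 0. Lengths are in m, angles in rad, forces in N, time in s.
With the tool pointing down it reaches from about 0.3 to 0.775 m from the base axis. Payload 14.6 kg.
Tool frame: the origin (TCP) lies between the finger pads; the fingertips stand 19 mm ahead of it and the grasp point (between the pads) is the TCP; z points along the fingers, y is the direction in which the jaws open and shut (so a half turn about z gives the same grasp; the last joint's range is limited). The gripper opens to 94 mm and grips with 3 to 60 N. Pads are 16 mm wide; open, the fingers measure 119 mm over their backs; the gripper's body (75 mm by 177 mm) begins 78 mm behind the grasp point.
Start: joints at [-1.273, 0.3, 1.521, -0, 1.321, -0.067], TCP at [0.196, -0.514, 0.224] pointing down, gripper open.
Joint ranges: [-3.03, 3.03], [-0.79, 2.21], [0.23, 2.52], [-1.04, 4.18], [0, 3.07], [-2.55, 2.55]. Speed limits (rad/s): [2.22, 2.22, 2.57, 3.14, 3.14, 3.14].

INTERFACE

Orientations are given as [roll, pitch, yaw] about the fixed x, y, z axes, in that order (R = Rz(yaw) Ry(pitch) Rx(roll)).
In Python, from station import telemetry, vision, ctrl gives the robot as it stands. The module is installed in compiled form; this text tells all that it offers.
- The arm moves only by the shell command python3 -m creep 'ROWS' [FORCE]. ROWS is JSON, a list of rows, each a list of 3 entries, a list of its own where there are three numbers: the shift along the tool's x, y, z in units of 50 mm (1.0 is 50 mm), then the turn about the tool's z in units of 8 degrees (1.0 is 8 degrees), then the opening, from 0 (shut) to 1 (fully open). In form: [[[tx, ty, tz], twist, gripper], ...]. A call has 1 to 12 rows; each row is the pose to reach, as a shift and turn from the pose commanded when the call began, along the tool's axes at that moment; what a row does not reach only later rows make up. A row lasts 1/10 s, in which the tool goes at most 50 mm and 8.59 degrees, less where a joint would pass 70% of its speed; a pose out of reach is approached as far as the arm can. A call with a gripper value outside its range is refused whole. The fingers move at their own pace and stop on an object; FORCE is the grip in N (left out, the last holds). Time passes only in rows, so rows that repeat a pose let the fingers close. It gives the time, the measured TCP pose, the force and the opening at its end, in the units of the state.
- telemetry.get_obs(): the state, without advancing time (a new reading comes with each control period).
- vision.camera(name): name is "side" or "top" or "wrist"; returns a dict with "img" (480x640x3 uint8, red, green, blue), "depth" (480x640 float32, m along the optical axis (not along the pixel's ray), 0 where there is no reading), "vertical_fov" (degrees; the focal length in pixels is half the picture's height over the tangent of half this angle, whatever the lens; pixels are square), "cx", "cy" (the principal point, pixels), "extrinsics" (4x4, takes a point from camera to world coordinates); the wrist camera has in their place "hand_eye" (4x4, takes a point from camera to tool coordinates, whose origin is the TCP and whose axes are the flange's). Camera axes: x right, y down, z forward; pixel columns grow to the right and rows downward; lengths in m; the calibration is good to about 2 mm. A picture is of the moment at which its call begins: read the wrist's pose just before it.
- ctrl.hand_in(): hands the job in, once; it reports no verdict.
The state is a dict: "time_s": time; "qpos": joint angles; "joint_vel": joint speeds; "tau": joint torques, N m; "ee_pos": TCP position; "eef_rot": TCP orientation; "force": force on the tool from outside, world axes, zero at the start; "moment": the same for the moment, N m; "grip_width": finger opening in m.
Only numpy, scipy, OpenCV 4.12 (cv2) and the standard library are available. Lean on these libraries where they do the work, as an engineer would, in place of code of your own. Each camera call takes 0.05 s, during which the arm holds its last target.

TASK

Clear up the bottling table: stand the two small amber bottles upright in the two-bay carton, one in each bay; put both rubber bungs side by side on the floor of the round steel dish; and lay the wooden-handled bottle opener flat in the oblong tray. Leave the little measuring glass standing where it is, and let go of everything.

Things in the scene. Friction and masses are not known exactly. Their poses are not given: they have to be found in the camera images.
- bottle_a: Small empty amber glass bottle with a paper label, loose, standing upright, 112 mm tall, about 110 g. Round body 46 mm in diameter up to 62 mm high, shoulder to 82 mm, straight neck 23.6 mm in diameter from 83 to 112 mm. Origin: centre of its underside; z up along the bottle. Grip it by the neck, since a bay leaves no room for fingers beside the body.
- bottle_b: A second bottle, the same as bottle_a in every way. Either bottle may go in either bay.
- bung_a: Black rubber bung, loose, standing on its wide end: 36 mm in diameter at the bottom, 32 mm at the top, 36 mm high, about 35 g. Origin: centre of its underside; z up.
- bung_b: A second bung, the same as bung_a in every way.
- opener: Hand bottle opener, loose, lying flat, about 104 mm long, about 70 g: a wooden handle 66 mm long, 22 mm wide and 22 mm high from x = -52 to +14 mm, then a steel ring head 36 mm across and 8 mm thick, centred at x = +34 mm, 7 to 15 mm above the table. Origin: on its underside below the axis; x runs along it towards the head, z up. It balances at about x = -8 mm; grip the handle across its width at about x = -5 mm.
- carton: Open cardboard carton, fixed, with two square bays side by side along its y axis. Outside 72 mm (x) by 140 mm (y) by 65 mm high, walls, floor and divider 4 mm thick. Each bay is 64 mm square inside and centred at x = 0, y = +34 or -34 mm. Origin: centre of its underside.
- dish: Round shallow steel dish, fixed: 150 mm across the rim, 28 mm high, inner floor 4 mm above the table and 124 mm across, walls 4 mm leaning outward to 142 mm inside the rim. Origin: centre of its underside.
- tray: Oblong shallow white plastic tray, fixed: outside 100 mm (x) by 148 mm (y) by 20 mm high, walls and floor 4 mm thick, inside 92 by 140 mm, long way along its y axis. Origin: centre of its underside. The opener fits lengthwise only, either way round.
- measure: Little empty measuring glass, loose, not to be moved: an open cup 42 mm in diameter at the rim, 55 mm high, about 110 g. Origin: centre of its underside.
- corks: T-shaped cork stopper, loose, a bystander standing on its narrow end: head 32 mm in diameter, 34 mm high. Origin: centre of its underside. It belongs nowhere and can stay where it is.
Mind the look-alikes: they are no part of the job. What is shaped like the bottle_b but pink or yellow is not meant.

How it is judged:
By the outcome, as a careful person would: the job done as asked, in the order asked, and still so for the second after the job is handed in, with the robot touching nothing.
It also fails if it takes over 128 s, if anything falls off the work surface, if the arm or the gripper's body presses on something with over 40 N, if the wrist force passes 120 N, or if a joint passes its speed limit or range.

## Working session

There is one attempt and no reset: what is moved stays moved. The work goes in short steps, Python scripts to look and compute and a shell command to move; the robot and the scene stay as the last step left them, time stands still between calls to the robot, and variables do not carry over. Pictures are saved under pics/ and viewed, and the job is handed in when it is done.

```bash
mkdir -p pics; python3 - <<'E'
from station import telemetry, vision
import cv2,numpy as np
print(telemetry.get_obs())
for n in ["top","side"]:
    c=vision.camera(n); cv2.imwrite(f"pics/{n}0.png",c["img"][:,:,::-1]); np.savez(f"{n}0.npz",**{k:v for k,v in c.items()})
    print(n,c["vertical_fov"],c["cx"],c["cy"],c["extrinsics"].round(4).tolist(), [k for k in c])
E
```

```text
{'time_s': 0.0, 'qpos': array([-1.27259316e+00,  3.00453214e-01,  1.52159281e+00,  4.16970437e-05,
        1.32069700e+00, -6.66002037e-02]), 'joint_vel': array([ 0.00064175,  0.0008992 , -0.00024629, -0.00043835,  0.00070213,
        0.00057181]), 'tau': array([ 7.77313089e-04, -5.31810236e+01, -3.52733588e+01,  7.08359038e-02,
        2.43939750e-02, -1.45498775e-04]), 'ee_pos': array([ 0.19615576, -0.51356987,  0.22389117]), 'eef_rot': array([-3.14044752e+00, -1.16856490e-04,  3.64792956e-01]), 'force': array([0.38663921, 0.52542945, 0.09406293]), 'moment': array([-0.02788564,  0.05749807,  0.00639124]), 'grip_width': 0.09432248890816891}
top 54.10061543093961 318.7910434220559 235.4417962395041 [[-0.021, -0.9938, 0.1088, 0.3984], [-0.9995, 0.0185, -0.0241, 0.0232], [0.022, -0.1092, -0.9938, 0.9408], [0.0, 0.0, 0.0, 1.0]] ['img', 'depth', 'vertical_fov', 'cx', 'cy', 'extrinsics']
side 48.09853596637305 314.600479265746 233.08114759266869 [[-0.9701, -0.1389, 0.1991, 0.3036], [-0.2427, 0.5718, -0.7837, 0.8692], [-0.0049, -0.8086, -0.5884, 0.688], [0.0, 0.0, 0.0, 1.0]] ['img', 'depth', 'vertical_fov', 'cx', 'cy', 'extrinsics']
```

View pics/top0.png

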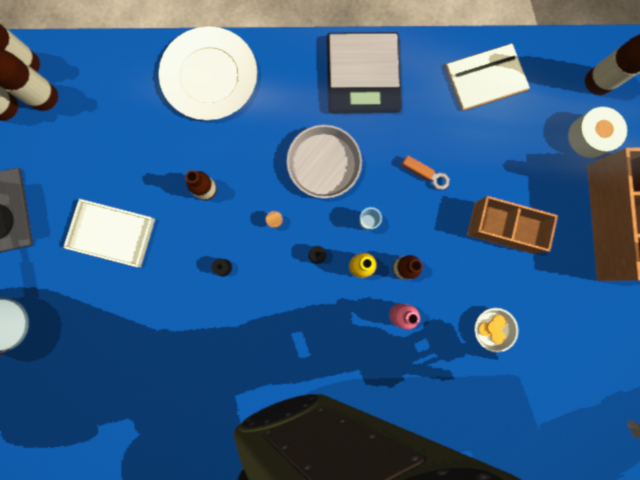

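View pics/side0.png

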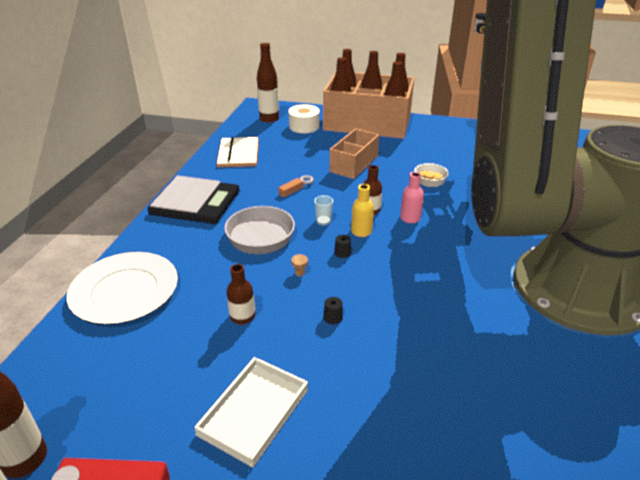

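```bash
cat > h.py <<'E'
import numpy as np, cv2
from station import telemetry, vision
def load(n): return dict(np.load(n))
def foc(c): return 240/np.tan(np.radians(float(c["vertical_fov"]))/2)
def cloud(c,T=None):
    T=c["extrinsics"] if T is None else T
    f=foc(c); v,u=np.mgrid[:480,:640]; d=c["depth"].astype(float)
    P=np.stack([(u-c["cx"])/f*d,(v-c["cy"])/f*d,d],-1)
    W=P@T[:3,:3].T+T[:3,3]; W[d==0]=np.nan; return W
def ray(c,u,v,z,T=None):
    T=c["extrinsics"] if T is None else T
    f=foc(c); r=T[:3,:3]@np.array([(u-c["cx"])/f,(v-c["cy"])/f,1]); o=T[:3,3]
    return (o+r*(z-o[2])/r[2])[:2]
def proj(c,p,T=None):
    T=c["extrinsics"] if T is None else T
    q=T[:3,:3].T@(np.array(p)-T[:3,3]); f=foc(c); return q[0]/q[2]*f+c["cx"],q[1]/q[2]*f+c["cy"]
E
python3 - <<'E'
from h import *
for n in ["top","side"]:
    c=load(n+"0.npz"); W=cloud(c); z=W[...,2]
    print(n,"table z", [np.round(np.nanmedian(z[a:a+8,b:b+8]),4) for a,b in [(130,100),(290,200),(110,420),(200,380)]])
    m=((z>0.012)&(W[...,0]>0.2)&(W[...,0]<0.75)&(abs(W[...,1])<0.65)).astype(np.uint8)
    k,l,s,ce=cv2.connectedComponentsWithStats(m)
    for i in range(1,k):
        if s[i,4]<40: continue
        q=W[l==i]; h=np.nanpercentile(q[:,2],98); t=q[q[:,2]>h-.006]
        mm=(t.min(0)+t.max(0))/2
        print(ce[i].round(0),s[i,4],"h",h.round(3),"topmid",mm[:2].round(4),"ext",(t.max(0)-t.min(0))[:2].round(3), c["img"][l==i].mean(0).round(0))
a=cv2.imread("pics/top0.png"); cv2.imwrite("pics/cropT.png",cv2.resize(a[140:340,160:460],None,fx=2.6,fy=2.6))
b=cv2.imread("pics/side0.png"); cv2.imwrite("pics/cropS.png",cv2.resize(b[120:340,200:460],None,fx=2.7,fy=2.7))
E
```

```text
top table z [np.float64(-0.0001), np.float64(-0.0001), np.float64(-0.0005), np.float64(0.0001)]
[598. 131.] 2047 h 0.053 topmid [ 0.6986 -0.5677] ext [0.09  0.091] [208. 202. 176.]
[207. 116.] 127 h 0.02 topmid [0.7445 0.2224] ext [0.011 0.082] [237. 235. 216.]
[324. 155.] 1052 h 0.03 topmid [ 0.6478 -0.0118] ext [0.148 0.146] [145. 138. 132.]
[618. 214.] 5694 h 0.121 topmid [ 0.5194 -0.5699] ext [0.238 0.03 ] [91. 62. 38.]
[424. 171.] 519 h 0.024 topmid [ 0.627  -0.2124] ext [0.061 0.085] [184. 129.  93.]
[  8. 172.] 46 h 0.015 topmid [0.6381 0.6133] ext [0.016 0.025] [90. 90. 91.]
[200. 184.] 658 h 0.114 topmid [0.6001 0.2288] ext [0.024 0.023] [79. 51. 37.]
[ 11. 217.] 900 h 0.02 topmid [0.5568 0.6018] ext [0.129 0.051] [62. 60. 56.]
[514. 225.] 2214 h 0.067 topmid [ 0.5105 -0.3754] ext [0.107 0.152] [106.  71.  42.]
[107. 232.] 674 h 0.023 topmid [0.5133 0.4138] ext [0.134 0.169] [223. 224. 201.]
[371. 217.] 249 h 0.057 topmid [ 0.528  -0.0979] ext [0.041 0.041] [111. 145. 162.]
[274. 219.] 214 h 0.037 topmid [0.5317 0.0887] ext [0.032 0.029] [204. 147.  88.]
[317. 254.] 236 h 0.
[... 1438 characters left out ...]
5299 -0.0981] ext [0.041 0.043] [158. 182. 192.]
[259. 226.] 899 h 0.028 topmid [ 0.6499 -0.0118] ext [0.149 0.152] [153. 142. 138.]
[343. 244.] 261 h 0.037 topmid [0.4643 0.0061] ext [0.031 0.034] [38. 38. 40.]
[299. 262.] 213 h 0.034 topmid [0.533 0.088] ext [0.03  0.033] [190. 143. 102.]
[240. 295.] 1184 h 0.112 topmid [0.6017 0.2292] ext [0.022 0.024] [110.  84.  69.]
[169. 293.] 71 h 0.018 topmid [0.746  0.2189] ext [0.008 0.068] [250. 248. 237.]
[333. 308.] 359 h 0.036 topmid [0.4433 0.1933] ext [0.031 0.034] [41. 42. 44.]
[250. 410.] 1271 h 0.021 topmid [0.5151 0.4142] ext [0.135 0.168] [215. 209. 192.]
[112. 470.] 2126 h 0.182 topmid [0.5781 0.6302] ext [0.108 0.039] [214.  70.  66.]
```

```bash
ls .
```

```text
h.py
pics
side0.npz
top0.npz
```

```bash
python3 - <<'E'
from h import *
for n in ["top","side"]:
    c=load(n+"0.npz"); W=cloud(c); x,y,z=W[...,0],W[...,1],W[...,2]
    def sel(cx,cy,r,zl,zh): 
        return W[(np.hypot(x-cx,y-cy)<r)&(z>zl)&(z<zh)]
    for nm,a in dict(carton=(0.5105,-.3754,.11,.055,.08),tray=(.514,.414,.12,.013,.03)).items():
        q=sel(*a)[:,:2]; r=cv2.minAreaRect(q.astype(np.float32)); print(n,nm,np.round(r[0],4),np.round(r[1],3),r[2])
    # opener by colour/height
    q=W[(np.hypot(x-.627,y+.212)<.09)&(z>.006)&(z<.04)]; r=cv2.minAreaRect(q[:,:2].astype(np.float32)); print(n,"opener",np.round(r[0],4),np.round(r[1],3),r[2],cv2.boxPoints(r).round(4).tolist())
    q=W[(np.hypot(x-.627,y+.212)<.09)&(z>.017)&(z<.04)]; r=cv2.minAreaRect(q[:,:2].astype(np.float32)); print(n,"handle",np.round(r[0],4),np.round(r[1],3),r[2])
    (v,sv)=cv2.PCACompute(q[:,:2].astype(np.float32),None); print(v,sv)
E
```

```text
top carton [ 0.5108 -0.3753] [0.141 0.073] 73.26786041259766
top tray [0.5131 0.4141] [0.15 0.1 ] 74.36939239501953
top opener [ 0.6189 -0.2194] [0.1   0.078] 19.554821014404297 [[0.558899998664856, -0.19949999451637268], [0.5849000215530396, -0.2727000117301941], [0.6787999868392944, -0.23929999768733978], [0.6528000235557556, -0.16619999706745148]]
top handle [ 0.6251 -0.2153] [0.098 0.025] 56.32204818725586
[[ 0.63295406 -0.20227925]] [[ 0.52097493  0.8535719 ]
 [ 0.8535719  -0.52097493]]
side carton [ 0.5121 -0.3751] [0.149 0.076] 73.20217895507812
side tray [0.515  0.4139] [0.15  0.102] 74.49417114257812
side opener [ 0.625  -0.2145] [0.101 0.033] 62.91786575317383 [[0.5874999761581421, -0.25209999084472656], [0.6165000200271606, -0.2669000029563904], [0.6625000238418579, -0.1770000010728836], [0.6334999799728394, -0.16220000386238098]]
side handle [ 0.635  -0.1999] [0.062 0.025] 60.970767974853516
[[ 0.63496846 -0.20014212]] [[ 0.54876727  0.8359752 ]
 [ 0.8359752  -0.54876727]]
```

View pics/cropT.png

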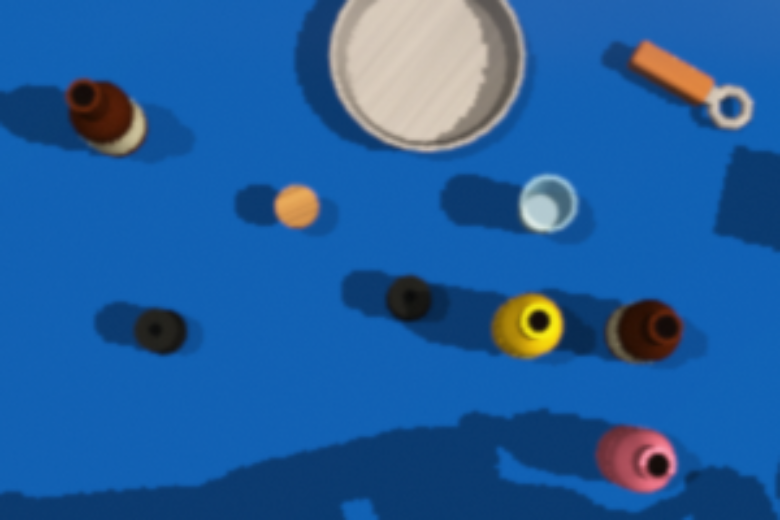

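View pics/cropS.png

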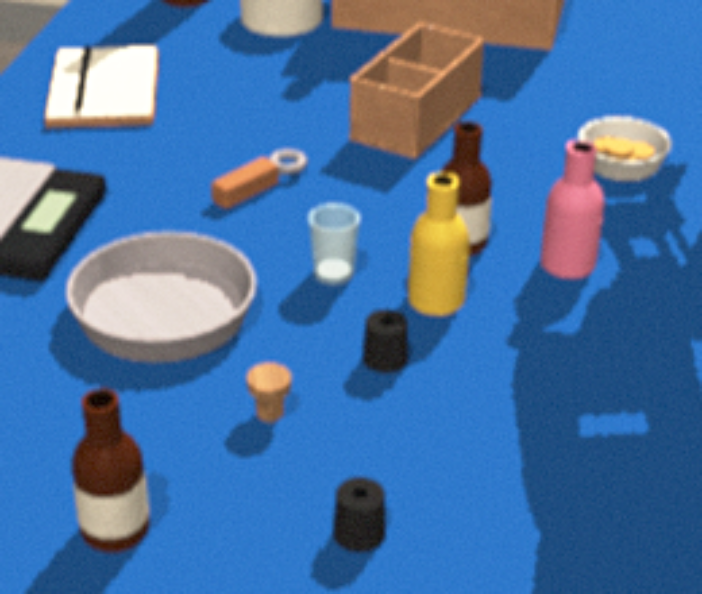

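```bash
cat >> h.py <<'E'
def plan(x,y,z,yaw=None):
    """print shift (units) and twist for a world target, tool assumed as measured"""
    from scipy.spatial.transform import Rotation as Ro
    o=telemetry.get_obs(); R=Ro.from_euler('xyz',o["eef_rot"]).as_matrix()
    # idealise to straight-down tool
    ya=o["eef_rot"][2]; p=o["ee_pos"]
    R=np.array([[np.cos(ya),np.sin(ya),0],[np.sin(ya),-np.cos(ya),0],[0,0,-1]])
    s=R.T@(np.array([x,y,z])-p)/.05
    tw=0 if yaw is None else -(np.degrees(np.radians(yaw)-ya)+180)%360-180
    tw=0 if yaw is None else -(((yaw-np.degrees(ya))+180)%360-180)/8
    print("shift",s.round(3),"twist",round(tw,3),"| at",p.round(4),"yaw",np.degrees(ya).round(2),"rot",o["eef_rot"].round(3),"t",round(o["time_s"],2),"w",round(o["grip_width"],4),"F",o["force"].round(1))
E
python3 -c "
from h import *
plan(.433,-.167,.25,73.3)"
```

```text
shift [ 6.898 -4.786 -0.521] twist -6.55 | at [ 0.1962 -0.5136  0.224 ] yaw 20.9 rot [-3.141 -0.     0.365] t 0.1 w 0.0941 F [ 0.9 -0.3 -0.2]
```

```bash
python3 -m creep '[[[0,0,-0.52],0,0.7],[[6.9,-4.79,-0.52],-6.55,0.7],[[6.9,-4.79,-0.52],-6.55,0.7],[[6.9,-4.79,-0.52],-6.55,0.7],[[6.9,-4.79,-0.52],-6.55,0.7],[[6.9,-4.79,-0.52],-6.55,0.7],[[6.9,-4.79,-0.52],-6.55,0.7],[[6.9,-4.79,-0.52],-6.55,0.7],[[6.9,-4.79,-0.52],-6.55,0.7],[[6.9,-4.79,-0.52],-6.55,0.7],[[6.9,-4.79,-0.52],-6.55,0.7],[[6.9,-4.79,-0.52],-6.55,0.7]]' 20
python3 - <<'E'
from h import *
plan(.433,-.167,.104,73.3)
c=vision.camera("wrist"); cv2.imwrite("pics/w1.png",c["img"][:,:,::-1]); print(c["hand_eye"].round(3).tolist(),c["vertical_fov"])
E
```

```text
time_s: 1.3
ee_pos: [0.4328, -0.1672, 0.2502]
eef_rot: [-3.141, 0.0, 1.28]
force: [-0.6, -0.1, -0.4]
grip_width: 0.0658
shift [0.004 0.003 2.924] twist 0.006 | at [ 0.4328 -0.1672  0.2502] yaw 73.34 rot [-3.141  0.     1.28 ] t 1.3 w 0.0658 F [-0.6 -0.1 -0.4]
[[-0.0, -0.967, -0.253, 0.074], [1.0, -0.0, -0.0, 0.0], [0.0, -0.253, 0.967, -0.16], [0.0, 0.0, 0.0, 1.0]] 58.55660170708355
```

View pics/w1.png

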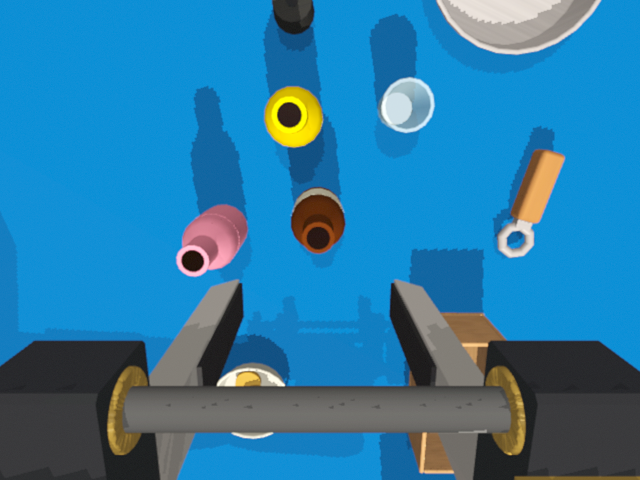

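The wrist view shows the amber neck mouth at (318,238), between the jaws. Yellow (290,115) and pink (193,260) are well outside them. I'll check the position, then descend.

```bash
cat >> h.py <<'E'
def wrist(name=None):
    from scipy.spatial.transform import Rotation as Ro
    o=telemetry.get_obs(); T=np.eye(4); T[:3,:3]=Ro.from_euler('xyz',o["eef_rot"]).as_matrix(); T[:3,3]=o["ee_pos"]
    c=vision.camera("wrist"); T=T@c["hand_eye"]
    if name: cv2.imwrite(f"pics/{name}.png",c["img"][:,:,::-1])
    return c,T
E
python3 - <<'E'
from h import *
c,T=wrist(); W=cloud(c,T); x,y,z=[W[...,i] for i in range(3)]
q=W[(np.hypot(x-.433,y+.167)<.04)&(z>.108)&(z<.12)]; print((q.min(0)+q.max(0))/2,len(q),q.max(0)-q.min(0))
E
```

```text
[ 0.43405153 -0.16804287  0.11144679] 835 [0.02305868 0.02332169 0.00674991]
```

```bash
python3 -m creep '[[[0,0,1],0,0.7],[[0,0,2],0,0.7],[[0,0,2.5],0,0.7],[[0,0,2.92],0,0.7],[[0,0,2.92],0,0.7],[[0,0,2.92],0,0.2],[[0,0,2.92],0,0.1],[[0,0,2.92],0,0.1],[[0,0,2.92],0,0.1],[[0,0,2.92],0,0.1],[[0,0,2.92],0,0.1]]' 20
```

```text
time_s: 2.5
ee_pos: [0.4331, -0.167, 0.1046]
eef_rot: [3.141, 0.0, 1.279]
force: [0.2, 0.6, 1.1]
grip_width: 0.0233
```

```bash
python3 -m creep '[[[0,0,-0.3],0,0.1],[[0,0,-1],0,0.1],[[0,0,-2],0,0.1],[[0,0,-3],0,0.1],[[0,0,-3],0,0.1]]' 20
python3 -c "
from h import *
plan(.5014,-.4077,.25,73.3)"
```

```text
time_s: 3.0
ee_pos: [0.4347, -0.1677, 0.2606]
eef_rot: [3.132, 0.002, 1.279]
force: [0.4, -0.4, -1.9]
grip_width: 0.0232
shift [-4.215  2.656  0.211] twist 0.001 | at [ 0.4347 -0.1677  0.2606] yaw 73.31 rot [3.132e+00 2.000e-03 1.279e+00] t 3.0 w 0.0232 F [ 0.4 -0.4 -1.9]
```

```bash
python3 -m creep '[[[-0.6,0.4,0],0,0.1],[[-1.2,0.8,0],0,0.1],[[-1.9,1.2,0],0,0.1],[[-2.6,1.65,0],0,0.1],[[-3.3,2.1,0],0,0.1],[[-3.8,2.4,0],0,0.1],[[-4.1,2.6,0],0,0.1],[[-4.22,2.69,0],0,0.1],[[-4.22,2.69,0],0,0.1],[[-4.22,2.69,0],0,0.1]]' 20
python3 - <<'E'
from h import *
plan(.5014,-.4077,.109,73.3)
c,T=wrist("w2"); W=cloud(c,T); x,y,z=[W[...,i] for i in range(3)]
q=W[(np.hypot(x-.511,y+.375)<.11)&(z>.058)&(z<.073)][:,:2]; r=cv2.minAreaRect(q.astype(np.float32)); print(np.round(r[0],4),np.round(r[1],3),r[2])
c=vision.camera("side"); cv2.imwrite("pics/s2.png",cv2.resize(c["img"][60:260,240:500,::-1],None,fx=2.5,fy=2.5))
E
```

```text
time_s: 4.0
ee_pos: [0.5012, -0.4069, 0.2542]
eef_rot: [-3.141, -0.0, 1.28]
force: [-0.6, 0.1, -0.8]
grip_width: 0.0233
shift [-0.013  0.007  2.904] twist 0.003 | at [ 0.5012 -0.4069  0.2542] yaw 73.33 rot [-3.141 -0.     1.28 ] t 4.0 w 0.0233 F [-0.6  0.1 -0.8]
[ 0.5126 -0.3768] [0.139 0.072] 73.26113891601562
```

View pics/w2.png

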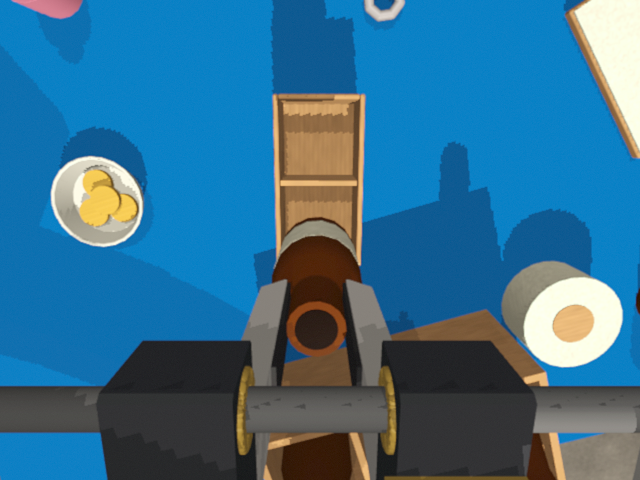

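View pics/s2.png

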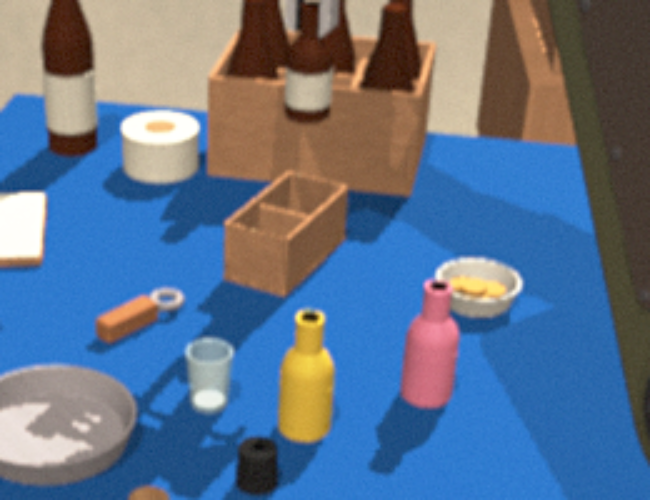

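```bash
python3 -m creep '[[[0,0,0.6],0,0.1],[[0,0,1.3],0,0.1],[[0,0,1.9],0,0.1],[[0,0,2.4],0,0.1],[[0,0,2.7],0,0.1],[[0,0,2.83],0,0.1],[[0,0,2.89],0,0.1],[[0,0,2.9],0,0.1],[[0,0,2.9],0,0.1],[[0,0,2.9],0,0.6],[[0,0,2.9],0,0.6],[[0,0,2.9],0,0.6]]' 20
python3 -m creep '[[[0,0,0],0,0.6],[[0,0,-0.5],0,0.6],[[0,0,-1.5],0,0.6],[[0,0,-2.9],0,0.6],[[0,0,-2.9],0,0.6]]'
python3 - <<'E'
from h import *
plan(.601,.229,.25,73.3)
c=vision.camera("top"); cv2.imwrite("pics/t3.png",cv2.resize(c["img"][140:300,420:640,::-1],None,fx=3,fy=3))
E
```

```text
time_s: 5.3
ee_pos: [0.5014, -0.4078, 0.1099]
eef_rot: [3.141, 0.0, 1.279]
force: [0.6, -0.1, -0.2]
grip_width: 0.0436
time_s: 5.8
ee_pos: [0.5019, -0.4083, 0.2601]
eef_rot: [3.135, 0.003, 1.279]
force: [0.8, -1.1, 0.4]
grip_width: 0.0565
shift [12.778 -1.764  0.203] twist 0.0 | at [ 0.5019 -0.4083  0.2601] yaw 73.3 rot [3.135e+00 3.000e-03 1.279e+00] t 5.8 w 0.0565 F [ 0.8 -1.1  0.4]
```

View pics/t3.png

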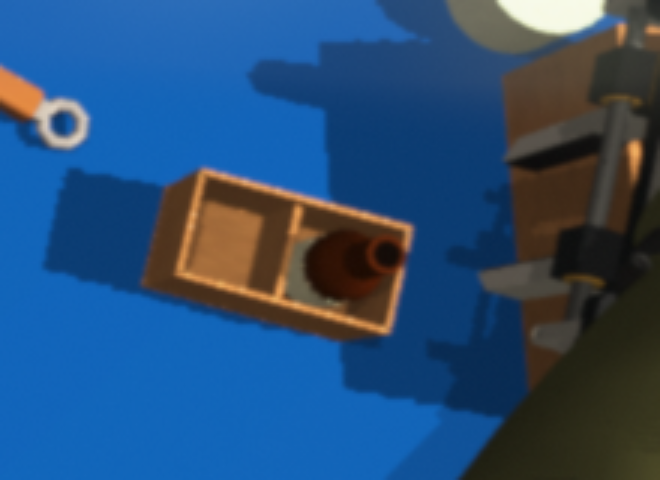

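```bash
python3 -m creep '[[[12.78,-1.77,0],0,0.7],[[12.78,-1.77,0],0,0.7],[[12.78,-1.77,0],0,0.7],[[12.78,-1.77,0],0,0.7],[[12.78,-1.77,0],0,0.7],[[12.78,-1.77,0],0,0.7],[[12.78,-1.77,0],0,0.7],[[12.78,-1.77,0],0,0.7],[[12.78,-1.77,0],0,0.7],[[12.78,-1.77,0],0,0.7],[[12.78,-1.77,0],0,0.7],[[12.78,-1.77,0],0,0.7]]'
python3 -m creep '[[[0.75,-0.12,0],0,0.7],[[0.75,-0.12,0],0,0.7],[[0.75,-0.12,0],0,0.7],[[0.75,-0.12,0],0,0.7]]'
python3 - <<'E'
from h import *
plan(.601,.229,.104,73.3)
c,T=wrist("w4"); W=cloud(c,T); x,y,z=[W[...,i] for i in range(3)]
q=W[(np.hypot(x-.601,y-.229)<.04)&(z>.108)&(z<.12)]; print((q.min(0)+q.max(0))/2,len(q),q.max(0)-q.min(0))
E
```

```text
time_s: 7.05
ee_pos: [0.593, 0.1873, 0.2541]
eef_rot: [-3.141, 0.0, 1.279]
force: [0.4, -0.4, 0.8]
grip_width: 0.0659
time_s: 7.45
ee_pos: [0.5982, 0.2218, 0.2543]
eef_rot: [-3.141, 0.0, 1.278]
force: [-0.4, -0.2, 0.8]
grip_width: 0.0661
shift [0.154 0.012 3.005] twist -0.006 | at [0.5982 0.2218 0.2543] yaw 73.25 rot [-3.141  0.     1.278] t 7.45 w 0.0661 F [-0.4 -0.2  0.8]
[0.60151688 0.22798883 0.11152927] 822 [0.02293706 0.0236154  0.00698265]
```

View pics/w4.png

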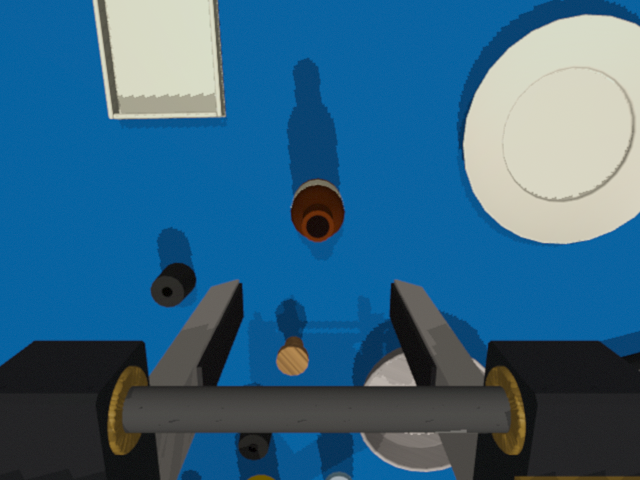

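The amber bottle, mouth at (317,226), is alone and centred between the jaws. Gripping it.

```bash
python3 -m creep '[[[0.14,0.01,1],0,0.7],[[0.14,0.01,2],0,0.7],[[0.14,0.01,2.5],0,0.7],[[0.14,0.01,3],0,0.7],[[0.14,0.01,3],0,0.7],[[0.14,0.01,3],0,0.1],[[0.14,0.01,3],0,0.1],[[0.14,0.01,3],0,0.1],[[0.14,0.01,3],0,0.1],[[0.14,0.01,3],0,0.1],[[0.14,0.01,3],0,0.1]]' 20
python3 -m creep '[[[0,0,-0.3],0,0.1],[[0,0,-1],0,0.1],[[0,0,-2],0,0.1],[[0,0,-3],0,0.1],[[0,0,-3],0,0.1],[[0,0,-3],0,0.1],[[0,0,-3],0,0.1]]' 20
python3 -c "
from h import *
plan(.522,-.3435,.254,73.3)"
```

```text
time_s: 8.6
ee_pos: [0.6008, 0.2294, 0.1047]
eef_rot: [3.141, -0.0, 1.279]
force: [0.4, 0.1, 2.3]
grip_width: 0.0229
time_s: 9.3
ee_pos: [0.6003, 0.2293, 0.2534]
eef_rot: [-3.14, 0.001, 1.279]
force: [-0.5, 0.4, -1.4]
grip_width: 0.023
shift [-11.422   1.792  -0.012] twist 0.0 | at [0.6003 0.2293 0.2534] yaw 73.3 rot [-3.140e+00  1.000e-03  1.279e+00] t 9.3 w 0.023 F [-0.5  0.4 -1.4]
```

```bash
python3 -m creep '[[[-0.4,0.06,0],0,0.1],[[-1,0.16,0],0,0.1],[[-1.7,0.27,0],0,0.1],[[-2.5,0.39,0],0,0.1],[[-3.3,0.52,0],0,0.1],[[-4.1,0.64,0],0,0.1],[[-4.9,0.77,0],0,0.1],[[-5.7,0.89,0],0,0.1],[[-6.5,1.02,0],0,0.1],[[-7.3,1.15,0],0,0.1],[[-8.1,1.27,0],0,0.1],[[-8.9,1.4,0],0,0.1]]' 20
python3 -m creep '[[[-0.7,0.11,0],0,0.1],[[-1.3,0.2,0],0,0.1],[[-1.8,0.28,0],0,0.1],[[-2.2,0.34,0],0,0.1],[[-2.45,0.38,0],0,0.1],[[-2.52,0.39,0],0,0.1],[[-2.52,0.39,0],0,0.1],[[-2.52,0.39,0],0,0.1],[[-2.52,0.39,0],0,0.1]]' 20
python3 - <<'E'
from h import *
plan(.522,-.3435,.110,73.3)
c,T=wrist("w5"); W=cloud(c,T); x,y,z=[W[...,i] for i in range(3)]
q=W[(np.hypot(x-.511,y+.375)<.11)&(z>.058)&(z<.073)][:,:2]; r=cv2.minAreaRect(q.astype(np.float32)); print(np.round(r[0],4),np.round(r[1],3),r[2])
E
```

```text
time_s: 10.5
ee_pos: [0.539, -0.2184, 0.2531]
eef_rot: [-3.139, -0.0, 1.279]
force: [1.3, -0.4, -1.1]
grip_width: 0.0231
time_s: 11.4
ee_pos: [0.5227, -0.3424, 0.2546]
eef_rot: [3.141, -0.0, 1.28]
force: [-0.3, -0.4, -1.0]
grip_width: 0.0231
shift [-0.025 -0.007  2.892] twist 0.008 | at [ 0.5227 -0.3424  0.2546] yaw 73.36 rot [ 3.141 -0.     1.28 ] t 11.4 w 0.0231 F [-0.3 -0.4 -1. ]
[ 0.5223 -0.3442] [0.071 0.072] 73.30762481689453
```

View pics/w5.png

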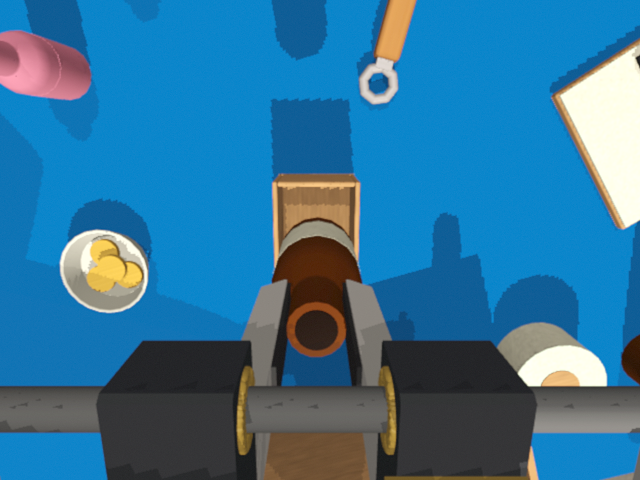

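```bash
python3 -m creep '[[[0,0,0.6],0,0.1],[[-0.02,0,1.3],0,0.1],[[-0.02,0,1.9],0,0.1],[[-0.02,0,2.4],0,0.1],[[-0.02,0,2.7],0,0.1],[[-0.02,0,2.83],0,0.1],[[-0.02,0,2.89],0,0.1],[[-0.02,0,2.9],0,0.1],[[-0.02,0,2.9],0,0.1],[[-0.02,0,2.9],0,0.5],[[-0.02,0,2.9],0,0.5],[[-0.02,0,2.9],0,0.5]]' 20
python3 -m creep '[[[0,0,0],0,0.6],[[0,0,-0.5],0,0.6],[[0,0,-1.5],0,0.6],[[0,0,-2.5],0,0.6],[[0,0,-2.9],0,0.6],[[0,0,-2.9],0,0.6],[[0,0,-2.9],0,0.6]]'
python3 - <<'E'
from h import *
plan(.4635,.0062,.15,73.3)
c=vision.camera("side"); cv2.imwrite("pics/s6.png",cv2.resize(c["img"][60:260,240:500,::-1],None,fx=2.5,fy=2.5))
E
```

```text
time_s: 12.65
ee_pos: [0.5222, -0.3443, 0.1098]
eef_rot: [3.141, 0.0, 1.279]
force: [-0.5, 1.0, -0.1]
grip_width: 0.0437
time_s: 13.35
ee_pos: [0.5219, -0.3441, 0.2537]
eef_rot: [-3.141, -0.0, 1.279]
force: [0.8, 0.3, -0.5]
grip_width: 0.0562
shift [ 6.375 -3.132  2.074] twist -0.0 | at [ 0.5219 -0.3441  0.2537] yaw 73.3 rot [-3.141 -0.     1.279] t 13.35 w 0.0562 F [ 0.8  0.3 -0.5]
```

View pics/s6.png

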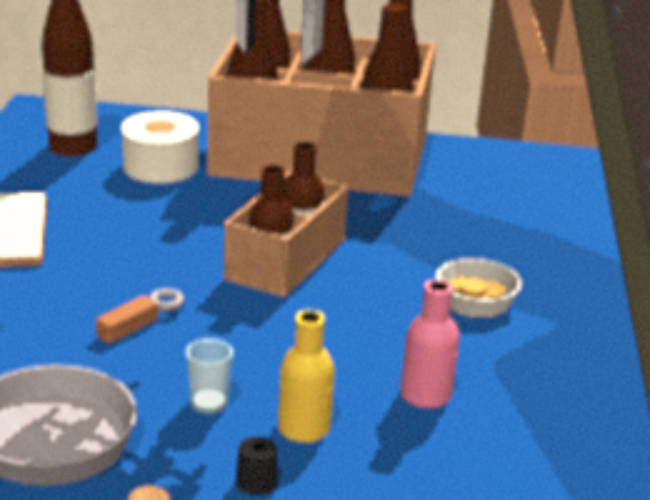

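```bash
python3 -m creep '[[[6.38,-3.13,1],0,0.7],[[6.38,-3.13,1],0,0.7],[[6.38,-3.13,1],0,0.7],[[6.38,-3.13,1],0,0.7],[[6.38,-3.13,1],0,0.7],[[6.38,-3.13,1],0,0.7],[[6.38,-3.13,1],0,0.7],[[6.38,-3.13,1],0,0.7],[[6.38,-3.13,1],0,0.7],[[6.38,-3.13,1],0,0.7]]'
python3 - <<'E'
from h import *
c,T=wrist("w7"); W=cloud(c,T); x,y,z=[W[...,i] for i in range(3)]
for a,b in [(.4635,.0062),(.4422,.1935)]:
    q=W[(np.hypot(x-a,y-b)<.03)&(z>.032)&(z<.045)]
    if len(q): print((q.min(0)+q.max(0))/2,len(q),q.max(0)-q.min(0))
plan(.4635,.0062,.024,73.3)
E
```

```text
time_s: 14.4
ee_pos: [0.4639, 0.0055, 0.2039]
eef_rot: [-3.141, 0.0, 1.279]
force: [0.9, -0.7, 0.6]
grip_width: 0.0655
[0.46425484 0.0048289  0.03551482] 1284 [0.03140287 0.0320272  0.00700796]
[0.4396085  0.18070562 0.035145  ] 222 [0.0227736  0.0095622  0.00614664]
shift [ 0.017 -0.016  3.602] twist -0.008 | at [0.464  0.0052 0.2041] yaw 73.24 rot [-3.141  0.     1.278] t 14.45 w 0.066 F [-0.1 -0.1  0.7]
```

View pics/w7.png

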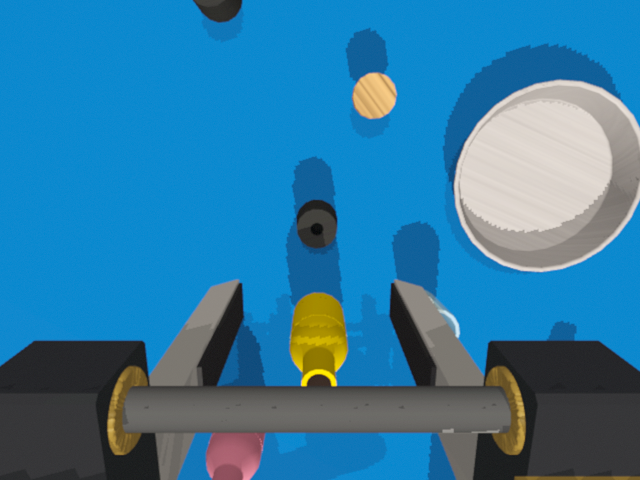

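The bung (317,225) is between the jaws. Yellow (318,340) and the measure (450,320) are clear of the fingers' path.

```bash
python3 -m creep '[[[0,-0.01,1],0,0.7],[[0,-0.01,2],0,0.7],[[0,-0.01,2.8],0,0.7],[[0,-0.01,3.4],0,0.7],[[0,-0.01,3.6],0,0.7],[[0,-0.01,3.6],0,0.7],[[0,-0.01,3.6],0,0.2],[[0,-0.01,3.6],0,0.2],[[0,-0.01,3.6],0,0.2],[[0,-0.01,3.6],0,0.2],[[0,-0.01,3.6],0,0.2],[[0,-0.01,3.6],0,0.2]]' 15
python3 -m creep '[[[0,0,-0.3],0,0.2],[[0,0,-1],0,0.2],[[0,0,-1.8],0,0.2],[[0,0,-2.4],0,0.2],[[0,0,-2.6],0,0.2],[[0,0,-2.6],0,0.2]]'
python3 -c "
from h import *
plan(.6424,-.0338,.154,73.3)"
```

```text
time_s: 15.65
ee_pos: [0.4637, 0.0065, 0.025]
eef_rot: [3.141, -0.0, 1.28]
force: [-1.9, -0.4, 6.4]
grip_width: 0.0339
time_s: 16.25
ee_pos: [0.4637, 0.0065, 0.1552]
eef_rot: [3.14, -0.0, 1.279]
force: [-0.3, -0.3, -0.8]
grip_width: 0.0338
shift [0.255 3.654 0.024] twist 0.0 | at [0.4637 0.0065 0.1552] yaw 73.3 rot [ 3.14  -0.     1.279] t 16.25 w 0.0338 F [-0.3 -0.3 -0.8]
```

```bash
python3 -m creep '[[[0.03,0.5,0],0,0.2],[[0.08,1.2,0],0,0.2],[[0.14,2,0],0,0.2],[[0.2,2.8,0],0,0.2],[[0.25,3.4,0],0,0.2],[[0.25,3.65,0],0,0.2],[[0.25,3.65,0],0,0.2],[[0.25,3.65,0],0,0.2]]'
python3 - <<'E'
from h import *
plan(.6424,-.0338,.0295,73.3)
c,T=wrist("w8")
E
```

```text
time_s: 17.05
ee_pos: [0.6408, -0.0338, 0.1525]
eef_rot: [-3.139, 0.0, 1.279]
force: [0.1, 1.4, -0.8]
grip_width: 0.034
shift [0.01 0.03 2.46] twist 0.0 | at [ 0.6408 -0.0338  0.1525] yaw 73.3 rot [-3.139  0.     1.279] t 17.05 w 0.034 F [ 0.1  1.4 -0.8]
```

View pics/w8.png

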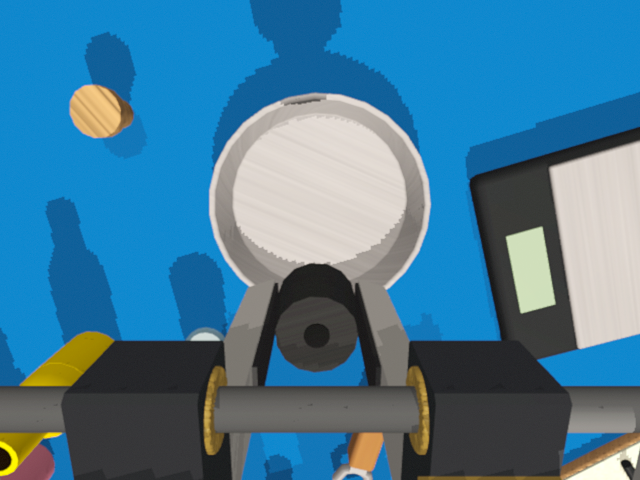

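```bash
python3 -m creep '[[[0,0,0.6],0,0.2],[[0,0,1.3],0,0.2],[[0,0,1.9],0,0.2],[[0,0,2.3],0,0.2],[[0,0,2.45],0,0.2],[[0,0,2.49],0,0.2],[[0,0,2.5],0,0.2],[[0,0,2.5],0,0.2]]'
python3 -c "
from h import *
plan(.6424,-.0338,.0295,73.3)"
```

```text
time_s: 17.9
ee_pos: [0.6423, -0.034, 0.0307]
eef_rot: [3.14, -0.0, 1.279]
force: [-0.1, 0.6, -0.3]
grip_width: 0.034
shift [0.005 0.001 0.025] twist 0.0 | at [ 0.6423 -0.034   0.0307] yaw 73.3 rot [ 3.14  -0.     1.279] t 17.9 w 0.034 F [-0.1  0.6 -0.3]
```

```bash
python3 -m creep '[[[0,0,0.02],0,0.2],[[0,0,0.02],0,0.2],[[0,0,0.02],0,0.6],[[0,0,0.02],0,0.6],[[0,0,0.02],0,0.6],[[0,0,0.02],0,0.6],[[0,0,-0.5],0,0.6],[[0,0,-1.5],0,0.6],[[0,0,-2.5],0,0.6],[[0,0,-3],0,0.6],[[0,0,-3],0,0.6]]'
python3 -c "
from h import *
plan(.4422,.1935,.18,73.3)"
```

```text
time_s: 19.0
ee_pos: [0.6431, -0.0341, 0.1841]
eef_rot: [3.135, -0.001, 1.279]
force: [-0.5, -0.2, 0.5]
grip_width: 0.0564
shift [ 3.206 -5.157  0.081] twist 0.001 | at [ 0.6431 -0.0341  0.1841] yaw 73.3 rot [ 3.135e+00 -1.000e-03  1.279e+00] t 19.0 w 0.0564 F [-0.5 -0.2  0.5]
```

```bash
python3 -m creep '[[[3.2,-5.15,0],0,0.7],[[3.2,-5.15,0],0,0.7],[[3.2,-5.15,0],0,0.7],[[3.2,-5.15,0],0,0.7],[[3.2,-5.15,0],0,0.7],[[3.2,-5.15,0],0,0.7],[[3.2,-5.15,0],0,0.7],[[3.2,-5.15,0],0,0.7],[[3.2,-5.15,0],0,0.7],[[3.2,-5.15,0],0,0.7]]'
python3 - <<'E'
from h import *
c,T=wrist("w9"); W=cloud(c,T); x,y,z=[W[...,i] for i in range(3)]
for a,b in [(.4422,.1935)]:
    q=W[(np.hypot(x-a,y-b)<.03)&(z>.032)&(z<.045)]
    if len(q): print((q.min(0)+q.max(0))/2,len(q),q.max(0)-q.min(0))
plan(.4422,.1935,.024,73.3)
c=vision.camera("top"); cv2.imwrite("pics/t9.png",cv2.resize(c["img"][100:300,160:460,::-1],None,fx=2.6,fy=2.6))
E
```

```text
time_s: 20.0
ee_pos: [0.4417, 0.1923, 0.179]
eef_rot: [-3.141, 0.0, 1.278]
force: [-0.2, 1.1, -0.5]
grip_width: 0.0659
[0.44278871 0.19231799 0.03569234] 1480 [0.03160345 0.03187511 0.0073154 ]
shift [2.500e-02 3.000e-03 3.102e+00] twist -0.012 | at [0.4417 0.1924 0.1791] yaw 73.21 rot [-3.141  0.     1.278] t 20.05 w 0.0655 F [0.7 0.1 0.5]
```

View pics/w9.png

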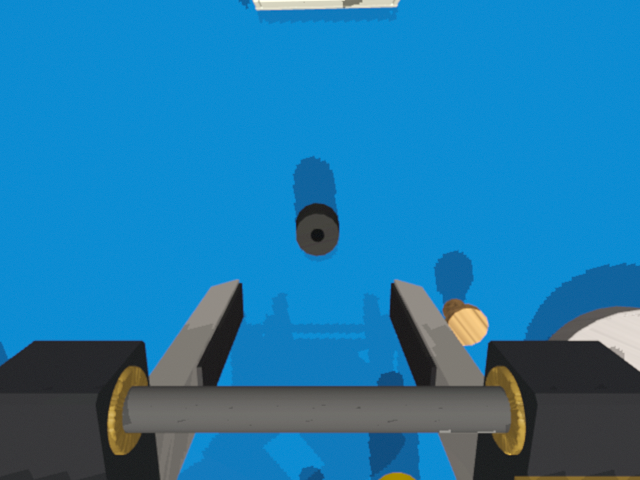

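View pics/t9.png

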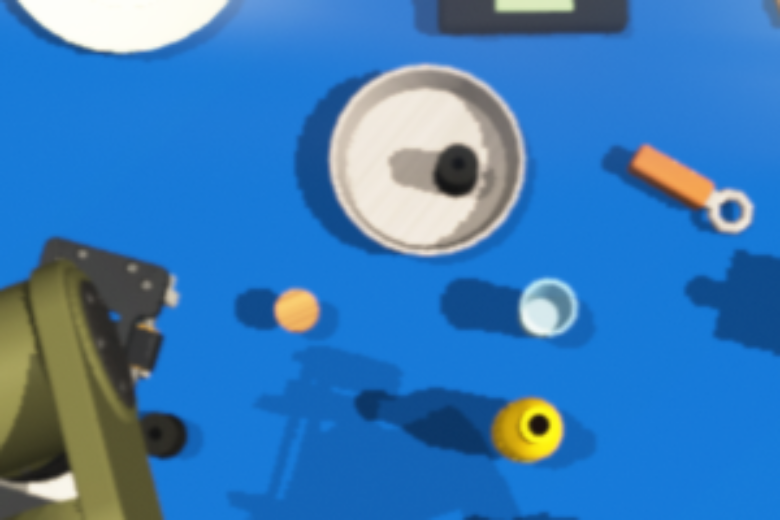

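```bash
python3 -m creep '[[[0.01,0,1],0,0.7],[[0.01,0,2],0,0.7],[[0.01,0,2.8],0,0.7],[[0.01,0,3.1],0,0.7],[[0.01,0,3.1],0,0.7],[[0.01,0,3.1],0,0.2],[[0.01,0,3.1],0,0.2],[[0.01,0,3.1],0,0.2],[[0.01,0,3.1],0,0.2],[[0.01,0,3.1],0,0.2],[[0.01,0,3.1],0,0.2]]' 15
python3 -m creep '[[[0,0,-0.3],0,0.2],[[0,0,-1],0,0.2],[[0,0,-1.8],0,0.2],[[0,0,-2.4],0,0.2],[[0,0,-2.6],0,0.2],[[0,0,-2.6],0,0.2]]'
python3 -c "
from h import *
plan(.6556,.0102,.155,73.3)"
```

```text
time_s: 21.2
ee_pos: [0.4416, 0.1938, 0.0251]
eef_rot: [3.141, -0.001, 1.279]
force: [-1.7, -1.4, 7.0]
grip_width: 0.0339
time_s: 21.8
ee_pos: [0.4416, 0.1939, 0.1552]
eef_rot: [3.14, -0.001, 1.279]
force: [-0.2, 0.3, -0.7]
grip_width: 0.0341
shift [-2.288e+00  5.155e+00  4.000e-03] twist 0.0 | at [0.4416 0.1939 0.1552] yaw 73.3 rot [ 3.140e+00 -1.000e-03  1.279e+00] t 21.8 w 0.0341 F [-0.2  0.3 -0.7]
```

```bash
python3 -m creep '[[[-0.2,0.45,0],0,0.2],[[-0.5,1.13,0],0,0.2],[[-0.85,1.91,0],0,0.2],[[-1.2,2.7,0],0,0.2],[[-1.55,3.49,0],0,0.2],[[-1.9,4.28,0],0,0.2],[[-2.15,4.85,0],0,0.2],[[-2.29,5.15,0],0,0.2],[[-2.29,5.15,0],0,0.2],[[-2.29,5.15,0],0,0.2],[[-2.29,5.15,0],0,0.2]]'
python3 - <<'E'
from h import *
plan(.6556,.0102,.0295,73.3)
E
python3 -m creep '[[[0,0,0.6],0,0.2],[[0,0,1.3],0,0.2],[[0,0,1.9],0,0.2],[[0,0,2.3],0,0.2],[[0,0,2.45],0,0.2],[[0,0,2.49],0,0.2],[[0,0,2.5],0,0.2],[[0,0,2.52],0,0.2],[[0,0,2.52],0,0.2]]'
python3 - <<'E'
from h import *
plan(.6556,.0102,.0295,73.3)
E
```

```text
time_s: 22.9
ee_pos: [0.6542, 0.011, 0.1537]
eef_rot: [-3.14, 0.0, 1.28]
force: [-0.3, 0.6, -0.3]
grip_width: 0.0342
shift [-0.007  0.031  2.484] twist 0.006 | at [0.6542 0.011  0.1537] yaw 73.35 rot [-3.14  0.    1.28] t 22.9 w 0.0342 F [-0.3  0.6 -0.3]
time_s: 23.8
ee_pos: [0.6553, 0.0101, 0.0293]
eef_rot: [3.14, -0.0, 1.279]
force: [0.2, 1.0, -0.3]
grip_width: 0.0344
shift [ 0.004  0.005 -0.004] twist 0.0 | at [0.6553 0.0101 0.0293] yaw 73.3 rot [ 3.14  -0.     1.279] t 23.8 w 0.0344 F [ 0.2  1.  -0.3]
```

```bash
python3 -m creep '[[[0,0,0],0,0.6],[[0,0,0],0,0.6],[[0,0,0],0,0.6],[[0,0,0],0,0.6],[[0,0,-0.5],0,0.6],[[0,0,-1.5],0,0.6],[[0,0,-2.5],0,0.6],[[0,0,-3.3],0,0.6],[[0,0,-3.6],0,0.6],[[0,0,-3.6],0,0.6]]'
python3 -c "
from h import *
plan(.62,-.21,.22,58)"
```

```text
time_s: 24.8
ee_pos: [0.6556, 0.01, 0.2105]
eef_rot: [3.138, -0.001, 1.279]
force: [0.0, 0.2, 0.3]
grip_width: 0.0565
shift [-4.419  0.583 -0.189] twist 1.912 | at [0.6556 0.01   0.2105] yaw 73.3 rot [ 3.138e+00 -1.000e-03  1.279e+00] t 24.8 w 0.0565 F [0.  0.2 0.3]
```

```bash
python3 -m creep '[[[-4.42,0.58,-0.2],1.91,0.6],[[-4.42,0.58,-0.2],1.91,0.6],[[-4.42,0.58,-0.2],1.91,0.6],[[-4.42,0.58,-0.2],1.91,0.6],[[-4.42,0.58,-0.2],1.91,0.6],[[-4.42,0.58,-0.2],1.91,0.6],[[-4.42,0.58,-0.2],1.91,0.6],[[-4.42,0.58,-0.2],1.91,0.6]]'
python3 - <<'E'
from h import *
c,T=wrist("w10"); W=cloud(c,T); x,y,z=[W[...,i] for i in range(3)]
hsv=cv2.cvtColor(c["img"],cv2.COLOR_RGB2HSV)
m=(np.hypot(x-.627,y+.212)<.09)&(z>.018)&(z<.03)&(hsv[...,0]<25)&(hsv[...,1]>100)
print(m.sum()); q=W[m]; r=cv2.minAreaRect(q[:,:2].astype(np.float32)); print(np.round(r[0],4),np.round(r[1],4),r[2])
m2=(np.hypot(x-.627,y+.212)<.09)&(z>.011)&(z<.0175); q=W[m2]; print("head",np.nanmedian(q,0),len(q))
m3=(np.hypot(x-.627,y+.212)<.09)&(z>.006)&(z<.03);q=W[m3]; r=cv2.minAreaRect(q[:,:2].astype(np.float32)); print("all",np.round(r[0],4),np.round(r[1],4),r[2])
plan(.62,-.21,.22,58)
c=vision.camera("top"); cv2.imwrite("pics/t10.png",cv2.resize(c["img"][100:300,160:460,::-1],None,fx=2.6,fy=2.6))
E
```

```text
time_s: 25.6
ee_pos: [0.6194, -0.2085, 0.2173]
eef_rot: [-3.14, 0.0, 1.014]
force: [0.3, 0.5, 0.2]
grip_width: 0.0568
1868
[ 0.6364 -0.2028] [0.0648 0.0206] 58.15380859375
head [ 0.60999073 -0.24679573  0.01477194] 854
all [ 0.6273 -0.2194] [0.1027 0.0349] 57.88788986206055
shift [-0.02   0.025 -0.048] twist 0.014 | at [ 0.6195 -0.2085  0.2176] yaw 58.11 rot [-3.14   0.     1.014] t 25.65 w 0.0564 F [-0.2 -0.3  0.1]
```

View pics/w10.png

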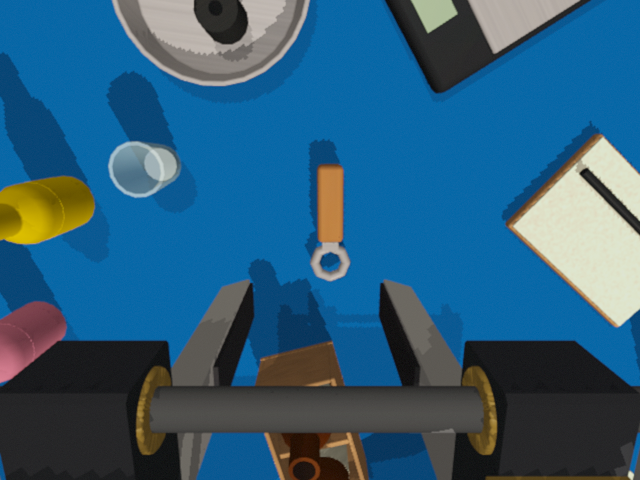

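View pics/t10.png

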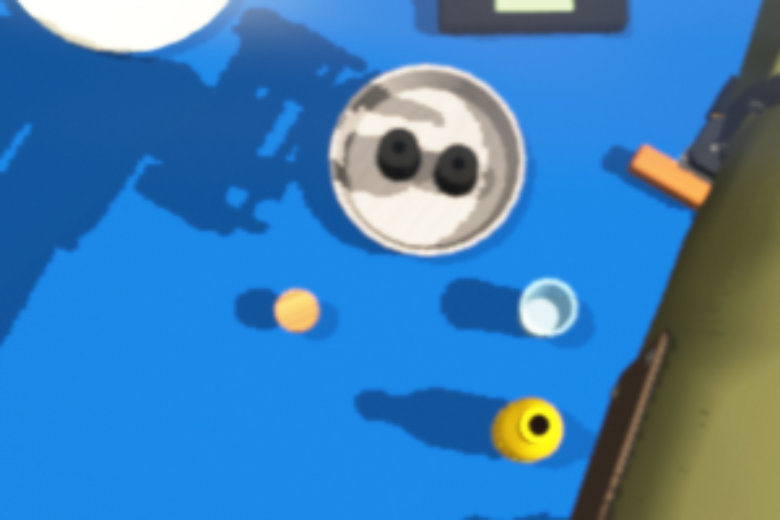

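The opener handle spans (318–343, 166–242) in the wrist view, with the ring head at (330,262). Both bungs stand in the dish, in the top-view crop at (398,153) and (456,170).

```bash
python3 -c "
from h import *
plan(.629,-.215,.021,58.1)"
```

```text
shift [-0.009  0.229  3.938] twist 0.002 | at [ 0.6195 -0.2086  0.2179] yaw 58.12 rot [-3.141  0.     1.014] t 25.7 w 0.0563 F [ 0.1 -0.2  0.4]
```

```bash
python3 -m creep '[[[-0.02,0.2,1],0,0.6],[[-0.02,0.2,2],0,0.6],[[-0.02,0.2,3],0,0.6],[[-0.02,0.2,3],0,0.6],[[-0.02,0.2,3],0,0.6],[[-0.02,0.2,3],0,0.6]]'
python3 -c "
from h import *
plan(.629,-.215,.021,58.1)"
```

```text
time_s: 26.3
ee_pos: [0.6287, -0.2163, 0.072]
eef_rot: [3.137, -0.001, 1.013]
force: [-0.7, -0.0, 0.4]
grip_width: 0.0562
shift [ 0.024 -0.009  1.019] twist -0.006 | at [ 0.6287 -0.2163  0.072 ] yaw 58.05 rot [ 3.137e+00 -1.000e-03  1.013e+00] t 26.3 w 0.0562 F [-0.7 -0.   0.4]
```

```bash
python3 -m creep '[[[0.01,0,0.6],0,0.6],[[0.01,0,0.9],0,0.6],[[0.01,0,1],0,0.6],[[0.01,0,1],0,0.6],[[0.01,0,1],0,0.1],[[0.01,0,1],0,0.1],[[0.01,0,1],0,0.1],[[0.01,0,1],0,0.1],[[0.01,0,1],0,0.1],[[0.01,0,1],0,0.1]]' 20
python3 -m creep '[[[0,0,-0.3],0,0.1],[[0,0,-1],0,0.1],[[0,0,-1.8],0,0.1],[[0,0,-2.6],0,0.1],[[0,0,-3],0,0.1],[[0,0,-3],0,0.1],[[0,0,-3],0,0.1]]'
python3 - <<'E'
from h import *
plan(.5153,.4188,.172,74.4)
c,T=wrist("w11")
E
```

```text
time_s: 27.3
ee_pos: [0.6279, -0.2158, 0.0193]
eef_rot: [3.14, -0.0, 1.013]
force: [-1.4, 1.8, 5.0]
grip_width: 0.0222
time_s: 28.0
ee_pos: [0.6272, -0.2156, 0.1681]
eef_rot: [-3.141, 0.0, 1.013]
force: [-0.4, 0.3, -1.0]
grip_width: 0.0219
shift [ 9.577 -8.618 -0.077] twist -2.048 | at [ 0.6272 -0.2156  0.1681] yaw 58.02 rot [-3.141  0.     1.013] t 28.0 w 0.0219 F [-0.4  0.3 -1. ]
```

View pics/w11.png

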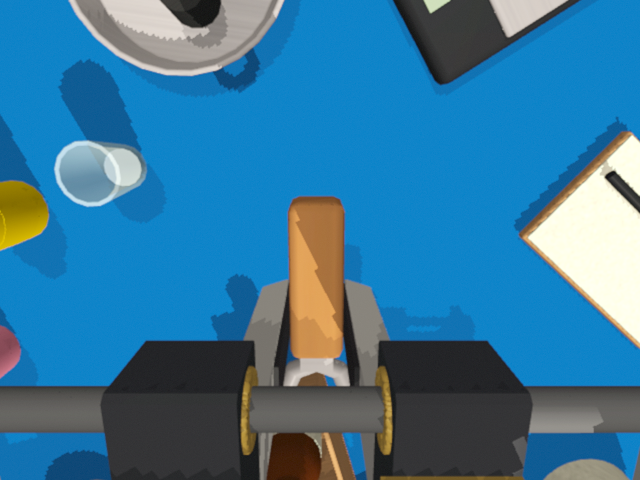

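```bash
python3 -m creep '[[[0.3,-0.27,0],0,0.1],[[0.82,-0.74,0],0,0.1],[[1.4,-1.26,0],0,0.1],[[2,-1.8,0],-0.3,0.1],[[2.6,-2.34,0],-0.6,0.1],[[3.2,-2.88,0],-0.9,0.1],[[3.8,-3.42,0],-1.2,0.1],[[4.4,-3.96,0],-1.5,0.1],[[5,-4.5,0],-1.8,0.1],[[5.6,-5.04,0],-2.05,0.1],[[6.2,-5.58,0],-2.05,0.1],[[6.8,-6.12,0],-2.05,0.1]]'
python3 -m creep '[[[0,0,0],0,0.1],[[0,0,0],0,0.1]]'
python3 - <<'E'
from h import *
plan(.5153,.4188,.172,74.4)
E
```

```text
time_s: 29.25
ee_pos: [0.5469, 0.2362, 0.1668]
eef_rot: [-3.139, 0.002, 1.299]
force: [-0.1, -0.7, -1.2]
grip_width: 0.022
time_s: 29.45
ee_pos: [0.5472, 0.2351, 0.1669]
eef_rot: [-3.14, 0.002, 1.3]
force: [0.3, -0.3, -0.1]
grip_width: 0.0218
shift [ 3.369 -1.597 -0.102] twist 0.014 | at [0.5472 0.2351 0.1669] yaw 74.51 rot [-3.14e+00  2.00e-03  1.30e+00] t 29.45 w 0.0218 F [ 0.3 -0.3 -0.1]
```

```bash
python3 -m creep '[[[0.4,-0.19,0],0,0.1],[[1.1,-0.52,0],0,0.1],[[1.8,-0.85,0],0,0.1],[[2.5,-1.18,0],0,0.1],[[3.1,-1.47,0],0,0.1],[[3.37,-1.6,0],0,0.1],[[3.37,-1.6,0],0,0.1],[[3.37,-1.6,0],0,0.1]]'
python3 - <<'E'
from h import *
plan(.5153,.4188,.0235,74.4)
c,T=wrist("w12"); W=cloud(c,T); x,y,z=[W[...,i] for i in range(3)]
q=W[(np.hypot(x-.514,y-.414)<.12)&(z>.014)&(z<.03)][:,:2]; r=cv2.minAreaRect(q.astype(np.float32)); print(np.round(r[0],4),np.round(r[1],3),r[2])
E
```

```text
time_s: 30.25
ee_pos: [0.5167, 0.417, 0.1679]
eef_rot: [-3.141, 0.001, 1.298]
force: [0.2, -0.2, -0.4]
grip_width: 0.0218
shift [ 0.027 -0.038  2.889] twist -0.005 | at [0.5167 0.417  0.1679] yaw 74.36 rot [-3.141e+00  1.000e-03  1.298e+00] t 30.25 w 0.0218 F [ 0.2 -0.2 -0.4]
[0.5158 0.4179] [0.138 0.1  ] 74.35041809082031
```

View pics/w12.png

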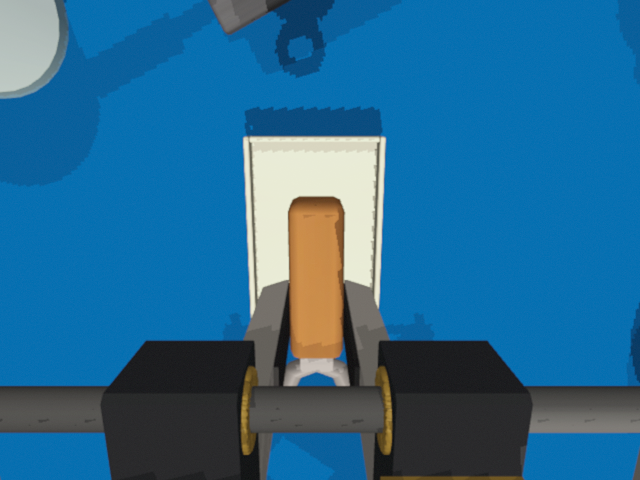

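Aligned with the tray, so I'll lower in two steps.

```bash
python3 -m creep '[[[0,0,0.6],0,0.1],[[0,0,1.3],0,0.1],[[0,0,1.9],0,0.1],[[0,0,2.4],0,0.1],[[0,0,2.6],0,0.1],[[0,0,2.6],0,0.1],[[0,0,2.6],0,0.1],[[0,0,2.6],0,0.1]]'
python3 -c "
from h import *
plan(.515,.4188,.0238,74.4)"
```

```text
time_s: 31.1
ee_pos: [0.5169, 0.4188, 0.0402]
eef_rot: [3.14, -0.002, 1.299]
force: [-0.2, -0.2, -0.9]
grip_width: 0.0219
shift [-0.01  -0.037  0.328] twist 0.001 | at [0.5169 0.4188 0.0402] yaw 74.41 rot [ 3.140e+00 -2.000e-03  1.299e+00] t 31.1 w 0.0219 F [-0.2 -0.2 -0.9]
```

```bash
python3 -m creep '[[[0,-0.03,0.2],0,0.1],[[0,-0.03,0.28],0,0.1],[[0,-0.03,0.31],0,0.1],[[0,-0.03,0.31],0,0.1],[[0,-0.03,0.31],0,0.1]]'
python3 -m creep '[[[0,0,0],0,0.45],[[0,0,0],0,0.45],[[0,0,0],0,0.45],[[0,0,0],0,0.45],[[0,0,-0.4],0,0.45],[[0,0,-1],0,0.45],[[0,0,-2],0,0.45],[[0,0,-3],0,0.6],[[0,0,-3.6],0,0.6],[[-1,2,-3.6],0,0.6],[[-1,2,-3.6],0,0.6]]'
python3 - <<'E'
from h import *
c,T=wrist("w13")
for n in ["top","side"]:
    c=vision.camera(n); cv2.imwrite(f"pics/{n}13.png",c["img"][:,:,::-1]); np.savez(f"{n}1.npz",**c)
plan(.5,0,.3,20)
E
```

```text
time_s: 31.6
ee_pos: [0.5144, 0.419, 0.0233]
eef_rot: [-3.141, 0.001, 1.299]
force: [-4.8, -3.0, 7.5]
grip_width: 0.0221
time_s: 32.7
ee_pos: [0.5891, 0.352, 0.204]
eef_rot: [3.141, -0.001, 1.302]
force: [-0.2, 0.6, -0.9]
grip_width: 0.0561
shift [-7.22   0.164 -1.963] twist 6.777 | at [0.5903 0.3496 0.2019] yaw 74.22 rot [-3.140e+00  1.000e-03  1.295e+00] t 32.85 w 0.0564 F [-0.5 -0.4  0. ]
```

View pics/side13.png

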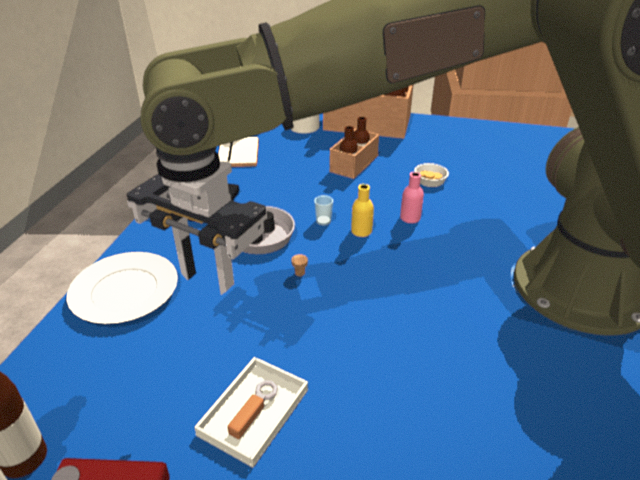

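View pics/w13.png

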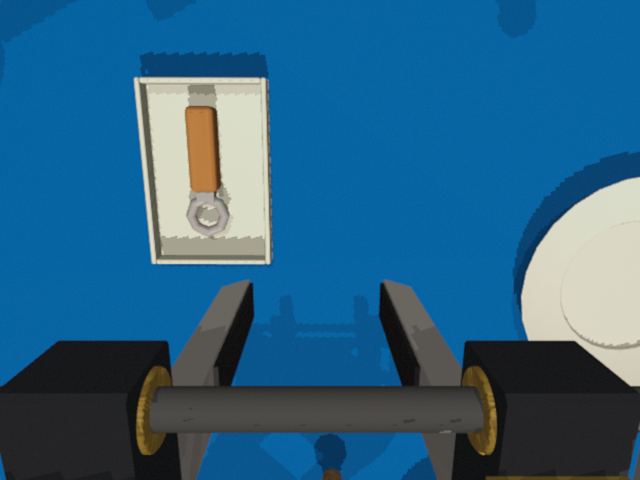

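View pics/top13.png

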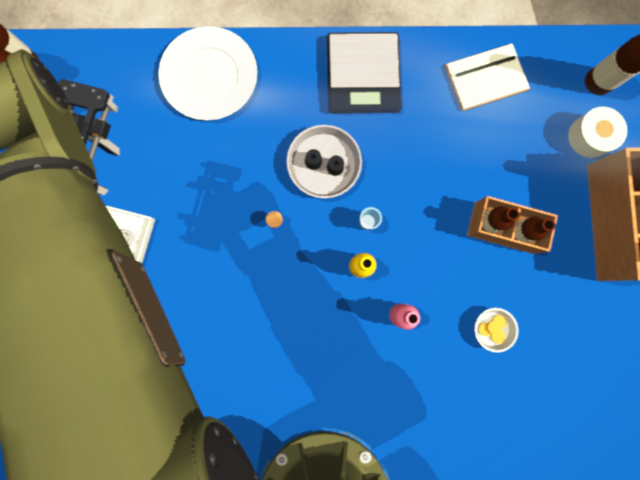

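```bash
python3 - <<'E'
from h import *
c=load("top1.npz"); W=cloud(c); x,y,z=[W[...,i] for i in range(3)]
for n,a,b,l,h in [("measure",.529,-.098,.05,.065),("yellow",.4386,-.08,.108,.12),("pink",.34,-.156,.108,.12),("cork",.532,.089,.03,.04),("botB",.5014,-.4077,.108,.125),("botA",.522,-.344,.108,.125),("bung1",.6424,-.0338,.035,.05),("bung2",.6556,.0102,.035,.05)]:
    q=W[(np.hypot(x-a,y-b)<.025)&(z>l)&(z<h)]; print(n,((q.min(0)+q.max(0))/2).round(4),q[:,2].max().round(3))
c,T=wrist(); W=cloud(c,T); z=W[...,2]; hs=cv2.cvtColor(c["img"],cv2.COLOR_RGB2HSV)
s=(slice(105,190),slice(188,216)); print("handle z",np.nanmedian(z[s]), "head/tail",np.nanmedian(z[110:120,195:210]),np.nanmedian(z[175:185,197:212]))
from station import ctrl
print(telemetry.get_obs()["joint_vel"].round(3)); print(ctrl.hand_in())
E
```

```text
measure [ 0.5281 -0.0976  0.0548] 0.059
yellow [ 0.4386 -0.0801  0.112 ] 0.116
pink [ 0.34   -0.157   0.1118] 0.115
cork [0.5318 0.0887 0.0338] 0.038
botB [ 0.5009 -0.4073  0.1138] 0.119
botA [ 0.5212 -0.344   0.1135] 0.119
bung1 [ 0.6399 -0.0345  0.0396] 0.044
bung2 [0.6535 0.0104 0.0397] 0.044
handle z 0.025864456320563 head/tail 0.026002179995356256 0.026127507730198424
[ 0.043 -0.013  0.01   0.004 -0.     0.008]
the job is handed in; nothing more can be done
None
```

The table is cleared as asked, in the order given, and I handed the job in after about 33 s of robot time. Everything has been let go and the gripper is clear.

- **Bottles:** both amber bottles stand upright in the carton, one in each bay. Their tops measure about 0.119 m, which fits 112 mm bottles on the 4 mm floor allowing for depth noise.
- **Bungs:** both stand side by side on the dish floor, about 47 mm apart.
- **Opener:** it lies lengthwise in the tray with a level handle, its top at 0.026 m from end to end.
- **Left alone:** the measuring glass, the cork and the yellow and pink bottles are where they started, within 1 mm.

The largest force reading I saw at the wrist was about 9 N, as the opener touched the tray floor. At the last reading before hand-in the base joint still showed a small speed (0.04 rad/s) as the arm settled, in free air. No check failed or disagreed beyond the 1–3 mm camera calibration scatter.

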